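# Rail pull check of two-pole breakers

### The arm

A 6-joint arm with a two-finger parallel gripper is mounted at the origin on the work surface. World frame = base frame: x ahead of the robot, y to its left, z up, the work surface at z = 0. Lengths are in m, angles in rad, forces in N, time in s.
With the tool pointing down it reaches from about 0.3 to 0.875 m from the base axis. Payload 6.4 kg.
Tool frame: the origin (TCP) lies between the finger pads; the fingertips stand 17 mm ahead of it and the grasp point (between the pads) lies 2 mm behind it; z points along the fingers, y is the line along which they close (so a half turn about z gives the same grasp; the last joint's range is limited). The gripper opens to 88 mm and grips with 3 to 60 N. Pads are 18 mm wide; open, the fingers measure 123 mm over their backs; the gripper's body (75 mm by 187 mm) begins 45 mm behind the grasp point.
Start: joints at [1.043, 0.181, 1.607, -0, 1.354, -0.206], TCP at [0.182, 0.546, 0.235] pointing down, gripper open.
Joint ranges: [-2.99, 2.99], [-0.89, 2.07], [0.3, 2.58], [-1.14, 4.28], [0, 2.63], [-3.12, 3.12]. Speed limits (rad/s): [2.57, 2.57, 3.01, 3.14, 3.14, 3.14].

### API

Orientations are given as a rotation vector (axis times angle).
In Python, from workcell import env, status, cams, workorder, nets gives the robot as it stands. The module is installed in compiled form; this text tells all that it offers. Calls block until the motion is done:
- env.goto(position, orientation): joint-space move of the TCP to a pose.
- env.movel(position, v=0.15, frame=None): straight line of the TCP; frame=None keeps the orientation; v is the mean speed in m/s.
- env.movej(angles): joint-space move.
- env.command_gripper(opening): finger opening in m; the grip force is fixed at half the most; returns when the fingers have stopped.
- env.pause(seconds).
- env.solve_ik(position, orientation): joint angles nearest the present ones, or None.
- status.sense(): the state.
- cams.grab_frame(name): name is "scene" or "top" or "wrist"; returns the picture (480x640x3 uint8, red, green, blue); there is no depth.
- cams.calibration(name): a dict with "intrinsics" (3x3 intrinsics, pixels), "world_from_camera" (4x4, takes a point from camera to world coordinates); the wrist camera has in their place "tool_from_camera" (4x4, takes a point from camera to tool coordinates, whose origin is the TCP and whose axes are the flange's). Camera axes: x right, y up, looking along -z (the intrinsics and any distortion apply to the point x, -y, -z); pixel columns grow to the right and rows downward; lengths in m; the calibration is good to about 2 mm. A picture is of the moment at which its call begins: read the wrist's pose just before it. calibration takes no time and is no camera call.
A pose or a line that the arm cannot do raises env.MotionError and nothing moves.
- workorder.sign_off(): hands the job in; it is judged then, once.
Trained networks look in the newest picture that a camera, given by its name, has taken for a name from the list of things; names that differ only in an ending like _2 or _b are one class to them, and where a whole thing is asked for, a point or a joint stands for the part that bears it (a point fixed in the world has none). Each returns a list of dicts, best first, with "score" (0 to 1); they miss things now and then, are a little off and sometimes report something else, mostly with a low value. They report only what shows in the picture. A call takes as long as a camera call.
- nets.outline_of(camera, name): "mask" (480x640 bool, what is visible of it) and "uv" ([column, row] in pixels, amid what is visible of it).
- nets.spot_point(camera, name): "uv" ([column, row] in pixels: a listed point, or the origin of a listed thing).
The state is a dict: "time_s": time; "joints": joint angles; "joint_velocities": joint speeds; "joint_efforts": joint torques, N m; "position": TCP position; "eef_rot": TCP orientation; "wrist_force": force on the tool from outside, world axes, zero at the start; "torque": the same for the moment, N m; "opening": finger opening in m; "gripper_force": force on a finger pad.
Only numpy, scipy, OpenCV 4.12 (cv2) and the standard library are available. Lean on these libraries where they do the work, as an engineer would, in place of code of your own. Each camera call takes 0.05 s, during which the arm holds its last target. There are 200 camera calls.

### The job

Take every two-pole breaker (cream, orange toggle) from the blue mat, lay them flat and toggle-up side by side across the rail in the aluminium bed of the blue pull tester, and turn the red lock knob clockwise until it clicks over and the yellow bar covers their ends. Then pull the spring gauge's handle out until the red pointer stands inside the green band, hold it there for one full second, let the gauge go fully back in and turn the knob fully back. Finally lay every breaker flat and toggle-up in the green tray, leaving the screwdriver, red probe, narrow grey breaker and black roll where they lie.

Things in the scene. Friction and masses are not known exactly. Their poses are not given: they have to be found in the camera images.
- breaker1: two-pole circuit breaker on its back, cream, orange toggle on top; may be absent. Origin: centre of the underside, z up. 36 mm wide (x), 85 mm long (y); end shoulders 45 mm high, raised middle (36 mm in x, 45 mm in y, centred) 75 mm high, toggle bar to 84 mm. Side by side with others, take it by the raised middle, fingers closing along its y above the shoulders. 0.22 kg
- breaker2: two-pole circuit breaker on its back, cream, orange toggle on top; may be absent. Origin: centre of the underside, z up. 36 mm wide (x), 85 mm long (y); end shoulders 45 mm high, raised middle (36 mm in x, 45 mm in y, centred) 75 mm high, toggle bar to 84 mm. Side by side with others, take it by the raised middle, fingers closing along its y above the shoulders. 0.22 kg
- breaker3: two-pole circuit breaker on its back, cream, orange toggle on top; may be absent. Origin: centre of the underside, z up. 36 mm wide (x), 85 mm long (y); end shoulders 45 mm high, raised middle (36 mm in x, 45 mm in y, centred) 75 mm high, toggle bar to 84 mm. Side by side with others, take it by the raised middle, fingers closing along its y above the shoulders. 0.22 kg
- bed (a point): centre of the floor of the tester's open loading bed, 14 mm above the bench. Inside it is 100 mm along this frame's x (across the rail: the breakers' 85 mm length lies this way) and 165 mm along y (the row of breakers); walls rise 15 mm above the floor. z is up; the frame turns with the whole tester
- bar_edge (a point): edge, towards the bed, of the yellow retaining bar beyond the bed's +x wall: 160 mm long in y, 6 mm thick, underside 49 mm over the bed floor. It slides with the lock knob: in the bed's frame this edge is at x = +70 mm unlocked, +32 mm locked, where it reaches over the breakers' shoulders
- lock (a joint): angle of the red lock knob: 0 unlocked, 1.4 rad locked; grows clockwise seen from above. A spring detent at about 0.7 rad must be overcome (about 0.25 N m); past it the knob snaps on to the other end, both ways
- lock_grip (a point): on the vertical knob axis, at the height to grip (65 mm over the bench). The grip is a bar 64 mm long along this frame's x, 14 mm wide in y, standing up 36 mm, its top 15 mm above this point; the round base below it is 68 mm wide and its top 21 mm below this point. The frame turns with the knob
- gauge (a joint): how far the spring gauge's handle is pulled out, m: 0 home, 0.095 at most. Pulls towards -x of the bed's frame, 3.3 N at 0, about 12 N at 0.08; it springs back in when let go
- gauge_handle (a point): on the gauge's upright pull plate (black, orange top edge), 66 mm over the bench, same axes as the bed's frame: plate 12 mm thick in x (the pull line), 56 mm wide in y, upright from 20 to 86 mm over the bench. A rod at 30 mm height leads back to the housing, whose front is 44 mm behind the plate when home and whose top is 60 mm high
- gauge_pointer (a point): red pointer on the white scale on top of the gauge housing; moves with the handle, 165 mm behind it
- gauge_mark (a point): centre of the green band, 12 mm long in x, on the white scale; its place differs from start to start. The pointer is inside it when its x in this frame is within 6 mm of 0
- mat: flat blue mat, 250 mm (x) by 160 mm (y), 3 mm thick, on which the breakers wait. Origin: centre of its underside
- tray_in (a point): centre of the inner floor of the green tray, 5 mm above the bench; inside 215 mm (x) by 120 mm (y), rim 28 mm above the bench, walls 5 mm
- screwdriver: bystander, not to be disturbed: yellow screwdriver lying on the bench
- single_pole: bystander, not to be disturbed: narrow grey one-pole breaker with a blue toggle, 18 x 85 x 84 mm
- tape_roll: bystander, not to be disturbed: black roll, 90 mm across, 19 mm high
- probe: bystander, not to be disturbed: red test probe, 185 mm long, lying

How it is judged:
By the outcome, as a careful person would: the job done as asked, in the order asked, and still so for the second after the job is handed in, with the robot touching nothing.
Of breaker1, breaker2, breaker3 only 2 to 3 are there at a start; the rules pass over those that are not, and their reading is None.
At some moment in a run one of breaker1, breaker2, breaker3 may be knocked a few centimetres aside while the robot is not near it.
It also fails if it takes over 210 s, if anything falls off the work surface, if the arm or the gripper's body presses on something with over 40 N, if the wrist force passes 120 N, or if a joint passes its speed limit or range.

## Working session

There is one attempt and no reset: what is moved stays moved. The work goes in short steps, each a Python script; the robot and the scene stay as the last script left them, time stands still between calls to the robot, and variables do not carry over. Pictures are saved under pics/ and viewed, at most 14 in all, crops included, and the job is handed in when it is done.

```bash
mkdir -p pics; ls; cat > h.py <<'E'
import numpy as np, cv2
from scipy.spatial.transform import Rotation as R
from workcell import env, status, cams, workorder, nets
def save(cam,name):
    im=cams.grab_frame(cam); cv2.imwrite(f'pics/{name}.png',im[:,:,::-1]); return im
def cam_pose(cam):
    c=cams.calibration(cam)
    K=np.array(c['intrinsics'])
    if 'world_from_camera' in c: return K,np.array(c['world_from_camera']),c
    s=status.sense(); T=np.eye(4); T[:3,:3]=R.from_rotvec(s['eef_rot']).as_matrix(); T[:3,3]=s['position']
    return K,T@np.array(c['tool_from_camera']),c
def ray(P,uv):
    K,T,c=P
    d=np.array([(uv[0]-K[0,2])/K[0,0],-(uv[1]-K[1,2])/K[1,1],-1.])
    return T[:3,3],T[:3,:3]@d
def onz(P,uv,z):
    o,d=ray(P,uv); return o+d*(z-o[2])/d[2]
def proj(P,p):
    K,T,c=P
    q=T[:3,:3].T@(np.asarray(p)-T[:3,3]); return np.array([K[0,2]+K[0,0]*q[0]/-q[2],K[1,2]-K[1,1]*q[1]/-q[2]])
def tri(rays):
    A=np.zeros((3,3));b=np.zeros(3)
    for o,d in rays:
        d=d/np.linalg.norm(d);M=np.eye(3)-np.outer(d,d);A+=M;b+=M@o
    p=np.linalg.solve(A,b)
    e=[np.linalg.norm((np.eye(3)-np.outer(d,d)/(d@d))@(p-o)) for o,d in rays]
    return p,max(e)
def down(yaw): # tool z down, tool y (closing) along world direction yaw
    y=np.array([np.cos(yaw),np.sin(yaw),0]);z=np.array([0,0,-1.]);x=np.cross(y,z)
    return R.from_matrix(np.c_[x,y,z]).as_rotvec()
E
python3 - <<'E'
from h import *
for c in ('scene','top'):
    save(c,c+'0'); k=cams.calibration(c); print(c,{a:(np.round(b,3).tolist() if not isinstance(b,str) else b) for a,b in k.items()})
k=cams.calibration('wrist'); print({a:(np.round(b,3).tolist() if not isinstance(b,str) else b) for a,b in k.items()})
print(status.sense())
for n in ['breaker1','single_pole','bed','bar_edge','lock_grip','gauge_handle','gauge_pointer','gauge_mark','mat','tray_in','screwdriver','tape_roll','probe']:
    L={}
    for c in ('scene','top'):
        P=cam_pose(c); L[c]=nets.spot_point(c,n)
        print(n,c,[(np.round(r['uv']).tolist(),round(r['score'],2)) for r in L[c]][:5])
    if L['scene'] and L['top']:
        p,e=tri([ray(cam_pose(c),L[c][0]['uv']) for c in L]); print('   ',np.round(p,4),round(e,4))
E
```

```text
pics
scene {'intrinsics': [[547.398, 0.0, 321.814], [0.0, 547.398, 243.593], [0.0, 0.0, 1.0]], 'world_from_camera': [[-0.615, -0.449, 0.648, 1.354], [0.788, -0.335, 0.516, 0.703], [-0.014, 0.828, 0.56, 0.828], [0.0, 0.0, 0.0, 1.0]]}
top {'intrinsics': [[460.19, 0.0, 319.846], [0.0, 460.19, 238.617], [0.0, 0.0, 1.0]], 'world_from_camera': [[0.021, 0.981, -0.193, 0.316], [-0.999, 0.026, 0.025, 0.011], [0.029, 0.192, 0.981, 1.062], [0.0, 0.0, 0.0, 1.0]]}
{'intrinsics': [[431.499, 0.0, 318.828], [0.0, 431.499, 237.742], [0.0, 0.0, 1.0]], 'tool_from_camera': [[0.001, 0.966, 0.257, 0.066], [1.0, -0.0, -0.001, -0.0], [-0.001, 0.257, -0.966, -0.149], [0.0, 0.0, 0.0, 1.0]]}
{'time_s': 0.1, 'joints': array([ 1.04271424e+00,  1.81445073e-01,  1.60785029e+00, -9.94818642e-07,
        1.35381697e+00, -2.06328244e-01]), 'joint_velocities': array([ 0.00123009, -0.00108942, -0.00346117, -0.00058188,  0.00079832,
        0.00014484]), 'joint_efforts': array([ 5.60201715e-05, -4.34816802e+01, -3.42697620e+01,  7.02773198e-02,
        3.39930318e-02, -2.78986425e-05]), 'position': array([0.18159226, 0.
[... 1274 characters left out ...]
42)]
gauge_mark top [([378.0, 192.0], 0.43)]
    [ 0.6242 -0.1439  0.0595] 0.0003
mat scene [([426.0, 317.0], 0.72)]
mat top []
tray_in scene [([226.0, 226.0], 0.72)]
tray_in top [([453.0, 255.0], 0.58), ([173.0, 247.0], 0.38), ([375.0, 170.0], 0.31)]
    [ 0.4923 -0.3282  0.0056] 0.0002
screwdriver scene [([363.0, 264.0], 0.69)]
screwdriver top [([275.0, 287.0], 0.65)]
    [0.4091 0.0845 0.0036] 0.0014
tape_roll scene [([362.0, 391.0], 0.96), ([429.0, 318.0], 0.46), ([225.0, 229.0], 0.46)]
tape_roll top [([187.0, 143.0], 0.65), ([277.0, 289.0], 0.28)]
    [0.7509 0.313  0.0009] 0.002
probe scene [([274.0, 194.0], 0.44)]
probe top [([468.0, 357.0], 0.85)]
    [ 0.2612 -0.357  -0.0032] 0.0005
```

View pics/top0.png

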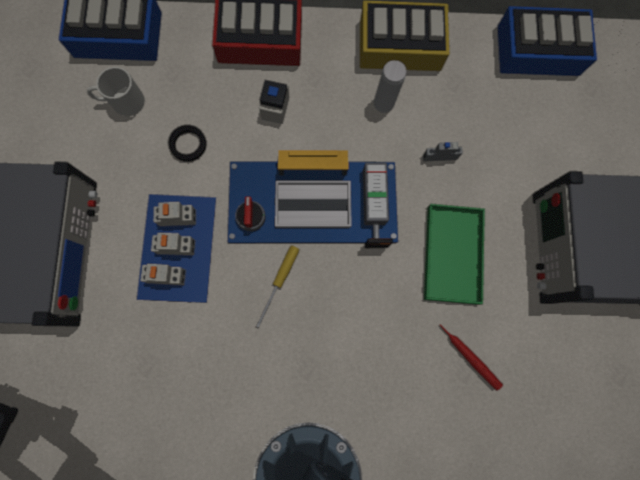

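View pics/scene0.png

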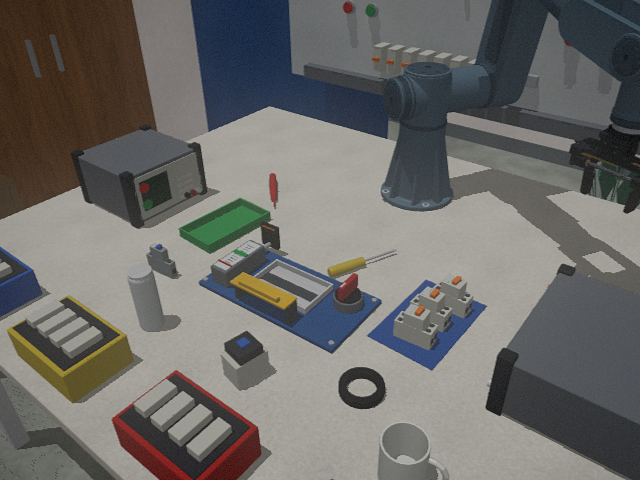

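Three two-pole breakers on the mat (top view near 174,213 / 172,244 / 162,274), tester in the centre (bed at 313,204, knob 250,213, handle 380,240), tray at 455,254. I'll measure from close by with the wrist camera.

```bash
cat >> h.py <<'E'
import pickle
def masks(cam,name): return nets.outline_of(cam,name)
def box(x0,x1,y0,y1,z0,z1): return np.array([[x,y,z] for x in(x0,x1) for y in(y0,y1) for z in(z0,z1)])
BRK=[box(-.018,.018,-.0425,.0425,0,.045),box(-.018,.018,-.0225,.0225,.045,.075)]
def render(P,boxes,x,y,z,yaw):
    M=np.zeros((480,640),np.uint8);c,s=np.cos(yaw),np.sin(yaw)
    for b in boxes:
        q=np.c_[b[:,0]*c-b[:,1]*s+x,b[:,0]*s+b[:,1]*c+y,b[:,2]+z]
        uv=np.array([proj(P,p) for p in q]);h=cv2.convexHull((uv*16).astype(np.int32))
        cv2.fillConvexPoly(M,h,1,cv2.LINE_8,4)
    return M>0
def fit(views,boxes,p0,free_z=True):
    # views: list of (P,mask); p0=(x,y,z,yaw)
    from scipy.optimize import minimize
    def cost(v):
        p=[p0[0]+v[0]/100,p0[1]+v[1]/100,p0[2]+(v[2]/100 if free_z else 0),p0[3]+v[3]/10]
        return -np.mean([(m&r).sum()/max(1,(m|r).sum()) for P,m in views for r in [render(P,boxes,*p)]])
    best=None
    for a in (0,-1.5,1.5):
        S=np.array([[0,0,0,a],[1,0,0,a],[0,1,0,a],[0,0,.7,a],[0,0,0,a+1]])
        r=minimize(cost,S[0],method='Nelder-Mead',options=dict(initial_simplex=S,xatol=.01,fatol=1e-4,maxiter=250))
        if best is None or r.fun<best.fun: best=r
    v=best.x; return np.array([p0[0]+v[0]/100,p0[1]+v[1]/100,p0[2]+(v[2]/100 if free_z else 0),p0[3]+v[3]/10]),-best.fun
E
cat > look.py <<'E'
from h import *
D={}
def view(tag,pos,outl,pts):
    env.goto(pos,down(-np.pi/2)); env.pause(.3)
    P=cam_pose('wrist'); save('wrist',tag)
    D[tag]=dict(P=P,o={n:masks('wrist',n) for n in outl},p={n:nets.spot_point('wrist',n) for n in pts})
    for n in outl: print(tag,n,[(np.round(r['uv']).tolist(),round(r['score'],2),int(r['mask'].sum())) for r in D[tag]['o'][n]])
    for n in pts: print(tag,n,[(np.round(r['uv']).tolist(),round(r['score'],2),np.round(onz(P,r['uv'],.0),3).tolist()) for r in D[tag]['p'][n]][:3])
T=['bed','bar_edge','lock_grip','gauge_handle','gauge_pointer','gauge_mark']
view('mA',[.57,.36,.26],['breaker1'],['breaker1'])
view('mB',[.62,.26,.26],['breaker1'],['breaker1'])
view('tA',[.66,.05,.30],[],T)
view('tB',[.64,-.06,.30],[],T)
view('rA',[.58,-.28,.30],[],['tray_in'])
view('rB',[.54,-.36,.30],[],['tray_in'])
pickle.dump(D,open('D.pkl','wb'))
for a,b,ns in(('tA','tB',T),('rA','rB',['tray_in'])):
    for n in ns:
        if D[a]['p'][n] and D[b]['p'][n]:
            p,e=tri([ray(D[k]['P'],D[k]['p'][n][0]['uv']) for k in(a,b)]); print(n,np.round(p,4),round(e,4))
print(status.sense()['time_s'])
E
python3 look.py
```

```text
mA breaker1 [([344.0, 334.0], 0.96, 3177), ([365.0, 280.0], 0.68, 5537), ([364.0, 207.0], 0.68, 5209)]
mA breaker1 [([359.0, 269.0], 0.83, [0.494, 0.32, 0.0]), ([359.0, 197.0], 0.75, [0.567, 0.322, 0.0]), ([343.0, 328.0], 0.65, [0.429, 0.335, 0.0])]
mB breaker1 [([249.0, 258.0], 0.94, 5566), ([256.0, 328.0], 0.67, 4942), ([241.0, 412.0], 0.64, 2577)]
mB breaker1 [([255.0, 248.0], 0.98, [0.566, 0.324, 0.0]), ([262.0, 314.0], 0.85, [0.495, 0.319, 0.0])]
tA bed [([364.0, 245.0], 0.89, [0.599, 0.002, 0.0])]
tA bar_edge [([369.0, 181.0], 0.8, [0.667, -0.001, 0.0]), ([88.0, 329.0], 0.27, [0.498, 0.315, 0.0])]
tA lock_grip [([217.0, 296.0], 0.76, [0.538, 0.165, 0.0])]
tA gauge_handle []
tA gauge_pointer [([533.0, 184.0], 0.64, [0.664, -0.172, 0.0]), ([82.0, 332.0], 0.46, [0.494, 0.322, 0.0])]
tA gauge_mark [([525.0, 240.0], 0.89, [0.605, -0.171, 0.0])]
tB bed [([259.0, 225.0], 0.96, [0.6, 0.005, -0.0])]
tB bar_edge [([245.0, 158.0], 0.91, [0.671, 0.018, 0.0])]
tB lock_grip [([99.0, 274.0], 0.96, [0.544, 0.183, 0.0])]
tB gauge_handle [([405.0, 333.0], 0.87, [0.474, -0.158, 0.0])]
tB gauge_pointer [([409.0, 160.0], 0.57, [0.669, -0.151, 0.0]), ([247.0, 159.0], 0.29, [0.67, 0.015, 0.0])]
tB gauge_mark [([409.0, 220.0], 0.76, [0.606, -0.155, 0.0])]
rA tray_in []
rB tray_in [([291.0, 232.0], 0.66, [0.493, -0.329, 0.0])]
bed [0.6027 0.0036 0.0125] 0.0006
bar_edge [0.6757 0.0067 0.0642] 0.0004
lock_grip [0.5667 0.1482 0.0658] 0.0009
gauge_pointer [ 0.6746 -0.1364  0.0716] 0.0006
gauge_mark [ 0.6191 -0.1435  0.0552] 0.0005
9.5583
```

```bash
python3 - <<'E'
from h import *
D=pickle.load(open('D.pkl','rb'))
A,B=D['mA'],D['mB']
seeds=[(.565,.32),(.495,.32),(.43,.335)]
out=[]
for sx,sy in seeds:
    V=[]
    for v in(A,B):
        c=proj(v['P'],[sx,sy,.04]); m=min(v['o']['breaker1'],key=lambda r:np.linalg.norm(np.array(r['uv'])-c))
        V.append((v['P'],m['mask']))
    if sx<.45: V=V[:1] if 0 else V
    p,q=fit(V,BRK,[sx,sy,.003,np.pi/2]); print(np.round(p,4),round(q,3)); out.append(p)
    p2,q=fit(V,BRK,[sx,sy,.003,np.pi/2],False); print('  z fixed',np.round(p2,4),round(q,3))
pickle.dump(out,open('brk.pkl','wb'))
for n in('tA','tB','rB'):
    im=cv2.imread(f'pics/{n}.png')
E
```

```text
[ 0.5656  0.3207 -0.0011  0.0695] 0.967
  z fixed [0.5666 0.3208 0.003  0.0582] 0.95
[ 0.495   0.3183 -0.0036  3.1295] 0.886
  z fixed [4.9740e-01 3.1820e-01 3.0000e-03 3.1423e+00] 0.877
[ 0.4303  0.3326 -0.0031  2.8282] 0.416
  z fixed [4.2850e-01 3.3470e-01 3.0000e-03 3.1273e+00] 0.462
```

View pics/tB.png

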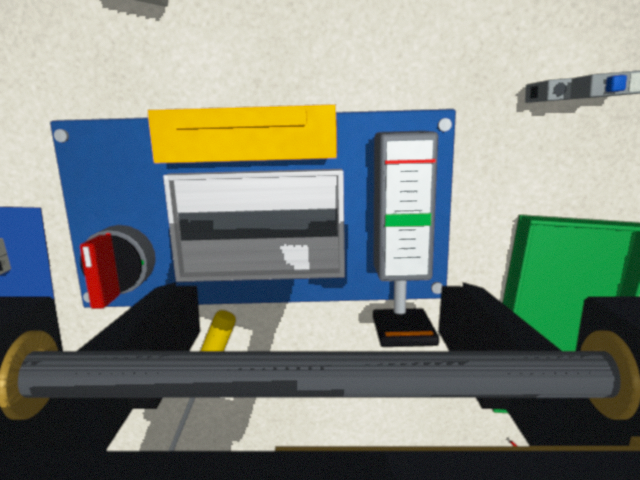

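View pics/mA.png

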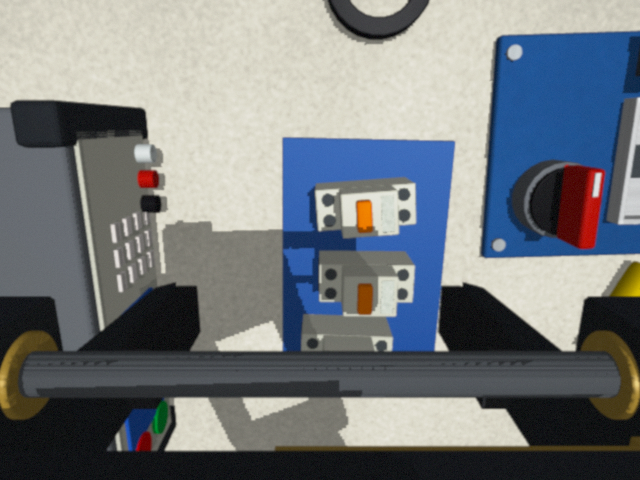

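View pics/rB.png

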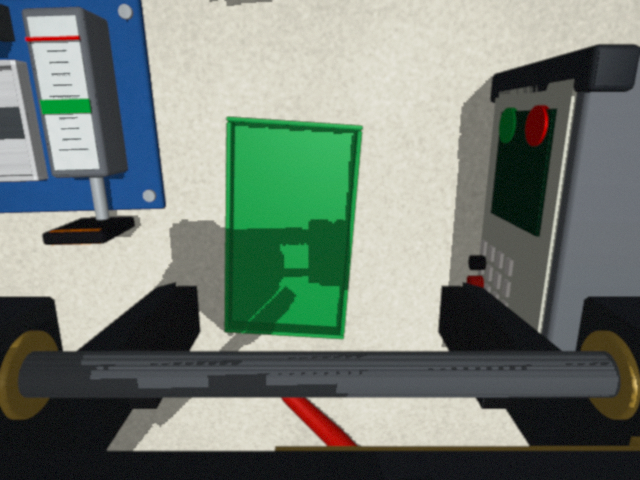

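Image tB shows tester: bed rim corners (164,175),(343,171),(345,277),(176,283), red pointer line at row 161, green band row 220; mA shows the three breakers with long axis along the image's horizontal; rB shows the tray rim corners (227,118),(362,126),(344,338),(226,332).

```bash
python3 - <<'E'
from h import *
D=pickle.load(open('D.pkl','rb'))
P=D['tB']['P']
def show(P,c,z):
    q=np.array([onz(P,u,z) for u in c]); print(np.round(q[:,:2],4).tolist(),'ctr',np.round(q.mean(0)[:2],4))
    for i in range(4):
        d=q[(i+1)%4]-q[i]; print('  len',round(np.hypot(*d[:2]),4),'ang',round(np.arctan2(d[1],d[0]),3))
show(P,[(164,175),(343,171),(345,277),(176,283)],.029)
show(P,[(174,181),(337,177),(338,270),(184,277)],.029)
show(P,[(61,135),(445,124),(437,288),(88,298)],.008)
show(D['rB']['P'],[(227,118),(362,126),(344,338),(226,332)],.028)
out=[]
for sx,sy in [(.565,.32),(.495,.32)]:
    V=[]
    for v in(D['mA'],D['mB']):
        c=proj(v['P'],[sx,sy,.04]); m=min(v['o']['breaker1'],key=lambda r:np.linalg.norm(np.array(r['uv'])-c)); V.append((v['P'],m['mask']))
    if sx<.5: V=V[:1]+V[1:]
    for k in (V,V[:1],V[1:]):
        p,q=fit(k,BRK,[sx,sy,.003,0.],len(k)>1); print(np.round(p,4),round(q,3))
# third from close by
env.goto([.50,.33,.26],down(-np.pi/2)); env.pause(.3)
V=[]
for pos in ([.50,.33,.26],[.53,.30,.26]):
    env.movel(pos,v=.2); env.pause(.2); P=cam_pose('wrist'); save('wrist','m3'); 
    o=masks('wrist','breaker1'); V.append((P,o)); print([(np.round(r['uv']).tolist(),int(r['mask'].sum())) for r in o])
pickle.dump(V,open('V3.pkl','wb'))
for sx,sy in [(.565,.32),(.495,.32),(.43,.335)]:
    k=[]
    for P,o in V:
        c=proj(P,[sx,sy,.04]); m=min(o,key=lambda r:np.linalg.norm(np.array(r['uv'])-c)); 
        if np.linalg.norm(np.array(m['uv'])-c)<30: k.append((P,m['mask']))
    if k: p,q=fit(k,BRK,[sx,sy,.003,0.],len(k)>1); print(len(k),np.round(p,4),round(q,3))
E
```

```text
[[0.6569, 0.0916], [0.6611, -0.0821], [0.5523, -0.086], [0.5453, 0.0892]] ctr [0.6039 0.0032]
  len 0.1738 ang -1.546
  len 0.1089 ang -3.106
  len 0.1753 ang 1.611
  len 0.1116 ang 0.022
[[0.6511, 0.0824], [0.6553, -0.0764], [0.5599, -0.0787], [0.5519, 0.0804]] ctr [0.6046 0.0019]
  len 0.1588 ang -1.544
  len 0.0954 ang -3.118
  len 0.1592 ang 1.621
  len 0.0992 ang 0.02
[[0.6939, 0.1982], [0.7053, -0.1834], [0.5321, -0.188], [0.5194, 0.1949]] ctr [0.6127 0.0054]
  len 0.3817 ang -1.541
  len 0.1732 ang -3.115
  len 0.3831 ang 1.604
  len 0.1745 ang 0.019
[[0.6108, -0.2723], [0.6038, -0.3996], [0.3827, -0.3864], [0.3895, -0.2596]] ctr [ 0.4967 -0.3295]
  len 0.1275 ang -1.626
  len 0.2215 ang 3.082
  len 0.1269 ang 1.517
  len 0.2217 ang -0.057
[ 0.5658  0.3207 -0.0007  0.0657] 0.967
[0.5666 0.3208 0.003  0.0568] 0.949
[0.5667 0.3205 0.003  0.08  ] 0.955
[ 4.960e-01  3.186e-01 -4.000e-04  2.100e-03] 0.886
[ 0.4974  0.319   0.003  -0.0005] 0.953
[0.4974 0.318  0.003  0.0043] 0.808
[([312.0, 279.0], 5537), ([329.0, 123.0], 5081), ([332.0, 206.0], 5207)]
[([282.0, 309.0], 5701), ([298.0, 240.0], 5373), ([293.0, 160.0], 4904), ([628.0, 3.0], 364)]
2 [ 0.5666  0.3208 -0.0017  0.0733] 0.978
2 [ 0.4956  0.3185 -0.0044  0.0023] 0.98
2 [ 0.4253  0.3354 -0.0051 -0.0423] 0.977
```

```bash
cat >> h.py <<'E'
BED=np.array([.6037,.003]); BY=.026; TRAY=np.array([.4957,-.3292]); TY=-.058
def rot2(a): return np.array([[np.cos(a),-np.sin(a)],[np.sin(a),np.cos(a)]])
def bed(x,y): return BED+rot2(BY)@np.array([x,y])
def tray(x,y): return TRAY+rot2(TY)@np.array([x,y])
def best(pos,yaw):
    q0=status.sense()['joints'];C=[]
    for k in(-1,0,1):
        q=env.solve_ik(pos,down(yaw+k*np.pi))
        if q is not None: C.append((np.abs(np.array(q)-q0).max()+.3*abs(q[5]),yaw+k*np.pi))
    return down(min(C)[1])
def hover(pos,yaw):
    env.goto(pos,best(pos,yaw))
def guarded(z,dz=.012,F=6,v=.04):
    """lower to z+dz..z-.003 until the push passes F"""
    s=status.sense();p=np.array(s['position']); env.movel([p[0],p[1],z+dz],v=.15); env.pause(.25)
    f0=status.sense()['wrist_force'][2]
    for t in np.arange(z+dz,z-.0035,-.002):
        env.movel([p[0],p[1],t],v=v); env.pause(.05)
        if status.sense()['wrist_force'][2]-f0>F: break
    return t
def pick(b,under,up=.25):
    yaw=b[3]+np.pi/2; z=under+.066
    env.command_gripper(.075)
    hover([b[0],b[1],up],yaw); env.movel([b[0],b[1],z+.04],v=.25); env.movel([b[0],b[1],z],v=.08)
    env.command_gripper(.02); env.pause(.2)
    s=status.sense(); print('grip',round(s['opening'],4),round(s['gripper_force'],1))
    env.movel([b[0],b[1],up],v=.2); s=status.sense(); print('held',round(s['opening'],4)); return .04<s['opening']<.05
def place(xy,under,yaw,up=.25):
    """yaw: closing direction"""
    z=under+.066
    hover([*xy,up],yaw); env.movel([*xy,z+.04],v=.25); t=guarded(z); print('down at',round(t-z,4))
    env.command_gripper(.06); env.pause(.1); env.movel([*xy,z+.05],v=.15); env.movel([*xy,up],v=.3)
def find(pos,seeds,under,name='breaker1',views=None,yaw=-np.pi/2,free=False):
    """look from TCP positions pos, fit a breaker at each seed"""
    V=[]
    for p in pos:
        env.goto(p,best(p,yaw) if yaw!=-np.pi/2 else down(yaw)); env.pause(.25); P=cam_pose('wrist'); save('wrist','last'); V.append((P,masks('wrist',name)))
    out=[]
    for sx,sy,yw in seeds:
        k=[]
        for P,o in V:
            c=proj(P,[sx,sy,under+.037])
            if not o: continue
            m=min(o,key=lambda r:np.linalg.norm(np.array(r['uv'])-c))
            if np.linalg.norm(np.array(m['uv'])-c)<40: k.append((P,m['mask']))
        if k: p,q=fit(k,BRK,[sx,sy,under,yw],free); print(len(k),np.round(p,4),round(q,3)); out.append((p,q))
        else: out.append(None); print('none at',sx,sy,[np.round(r['uv']).tolist() for r in V[0][1]])
    return out
E
python3 - <<'E'
from h import *
r=find([[.52,.33,.26]],[(.4253,.3354,-.04)],.003)
print(pick(r[0][0],.003))
place(bed(0,.039),.014,BY)
print(find([[.70,.05,.26]],[(*bed(0,.039),BY-np.pi/2)],.014) and status.sense()['time_s'])
save('top','top1')
E
```

```text
1 [ 0.4289  0.3349  0.003  -0.0252] 0.954
grip 0.0444 30.0
held 0.0443
True
down at -0.002
1 [ 0.6086  0.0434  0.014  -1.5419] 0.93
26.3917
```

View pics/last.png

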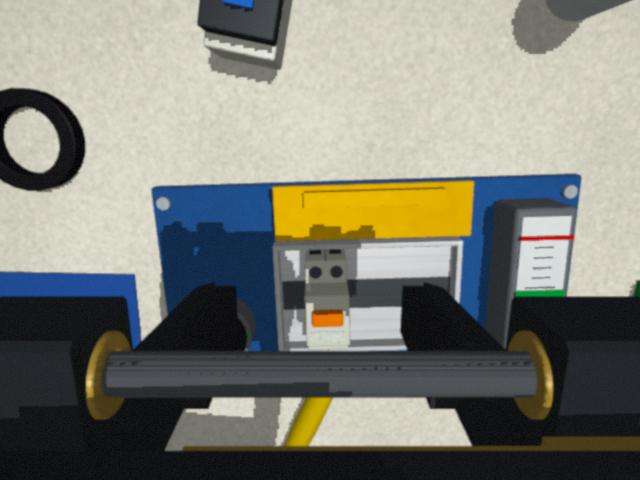

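The breaker (around 327,300) lies inside the bed, aligned. On to the other two.

```bash
python3 - <<'E'
from h import *
for seed,y in (((.4956,.3185,.002),0.),((.5666,.3208,.07),-.039)):
    r=find([[seed[0]+.08,seed[1],.26],[seed[0]+.11,seed[1]-.03,.26]],[seed],.003,free=True)
    b=r[0]
    if b is None or b[1]<.9: print('moved?'); break
    if not pick(b[0],.003): break
    place(bed(0,y),.014,BY)
f=find([[.64,.0,.28],[.66,.03,.28]],[(*bed(0,y),BY-np.pi/2) for y in(.039,0,-.039)],.014,free=True)
print(status.sense()['time_s'])
E
```

```text
2 [ 0.4944  0.3182 -0.0037 -0.0013] 0.971
grip 0.0444 30.0
held 0.0441
down at -0.002
2 [ 0.5634  0.3208 -0.0051  0.0693] 0.956
grip 0.0443 30.0
held 0.0442
down at -0.002
2 [ 0.6076  0.044   0.0046 -1.5382] 0.968
2 [ 0.602   0.0016  0.0025 -1.5427] 0.974
2 [ 0.6053 -0.0381  0.0088 -1.5405] 0.923
54.4167
```

View pics/last.png

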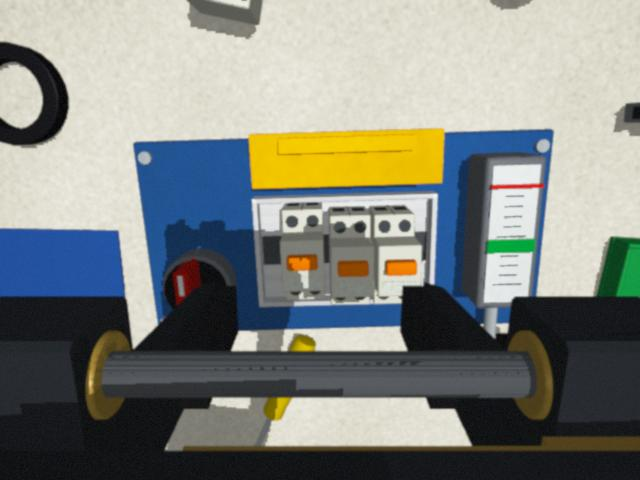

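All three lie side by side in the bed (toggles at 302,263 / 352,268 / 400,267). Next, the knob.

```bash
cat >> h.py <<'E'
def redmask(im,P,c,r=90):
    h=cv2.cvtColor(im,cv2.COLOR_RGB2HSV); m=((h[...,0]<8)|(h[...,0]>172))&(h[...,1]>150)&(h[...,2]>40)
    u=proj(P,c); yy,xx=np.mgrid[:480,:640]; m&=(np.hypot(xx-u[0],yy-u[1])<r)
    return cv2.morphologyEx(m.astype(np.uint8),cv2.MORPH_CLOSE,np.ones((9,9)))>0
KB=[box(-.032,.032,-.007,.007,.0,.036)]
def findknob(yaw0,poses=([.66,.17,.28],[.63,.12,.28])):
    V=[]
    for p in poses:
        env.goto(p,down(-np.pi/2)); env.pause(.25); P=cam_pose('wrist'); V.append((P,redmask(save('wrist','knob'),P,[.567,.148,.07])))
    print([int(v[1].sum()) for v in V])
    for free in(True,False):
        p,q=fit(V,KB,[.567,.148,.044,yaw0],free); print('knob',np.round(p,4),round(q,3))
    return p
E
python3 - <<'E'
from h import *
k=findknob(BY); pickle.dump(k,open('k.pkl','wb'))
for y in (-np.pi/2,np.pi/2):
  for a in (0,-.7,-1.45): print(y,a,np.round(env.solve_ik([k[0],k[1],.066],down(k[3]+y+a)) ,2))
E
```

```text
[1302, 1412]
knob [0.5705 0.1481 0.0423 0.0295] 0.899
knob [0.5712 0.1481 0.044  0.0269] 0.897
-1.5707963267948966 0 [ 0.05  0.42  1.68 -0.    1.04  1.6 ]
-1.5707963267948966 -0.7 [0.05 0.42 1.68 0.   1.04 2.3 ]
-1.5707963267948966 -1.45 [ 0.05  0.42  1.68 -0.    1.04  3.05]
1.5707963267948966 0 [ 0.05  0.42  1.68 -0.    1.04 -1.54]
1.5707963267948966 -0.7 [ 0.05  0.42  1.68 -0.    1.04 -0.84]
1.5707963267948966 -1.45 [ 0.05  0.42  1.68 -0.    1.04 -0.09]
```

View pics/knob.png

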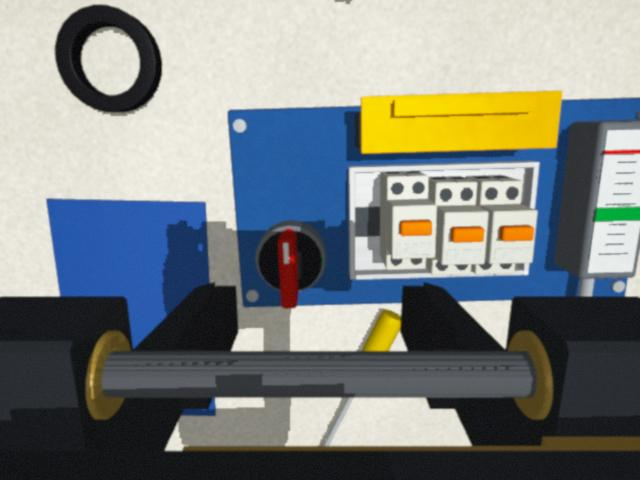

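Picture: knob bar at (289,268) parallel to the bed's x, bar unlocked above the bed, three breakers in place. Turn the knob.

```bash
cat >> h.py <<'E'
KXY=np.array([.5690,.1480])
def turn(y0,y1,z=.066):
    """grip the knob at closing yaw y0 and turn to y1"""
    env.command_gripper(.045)
    env.goto([*KXY,.2],down(y0)); env.movel([*KXY,z+.03],v=.25); env.movel([*KXY,z],v=.06)
    env.command_gripper(.0); s=status.sense(); print('grip',round(s['opening'],4),np.round(s['wrist_force'],1))
    n=int(np.ceil(abs(y1-y0)/.1))
    for i in range(1,n+1):
        env.movej(env.solve_ik([*KXY,z],down(y0+(y1-y0)*i/n)))
        if i%3==0 or i==n: s=status.sense(); print(round((y1-y0)*i/n,2),'F',np.round(s['wrist_force'],1),'Tz',round(s['torque'][2],2))
    env.pause(.2); s=status.sense(); print('F',np.round(s['wrist_force'],1),'T',np.round(s['torque'],2),'open',round(s['opening'],4))
    env.command_gripper(.045); env.pause(.1); env.movel([*KXY,z+.04],v=.15); env.movel([*KXY,.22],v=.3)
E
python3 - <<'E'
from h import *
a=.027+np.pi/2
turn(a,a-1.42)
findknob(.027-1.4)
print(status.sense()['time_s'])
E
```

```text
grip 0.0136 [0.2 0.4 1.4]
-0.28 F [-0.7  1.4  2.1] Tz 0.13
-0.57 F [1.6 4.8 3.6] Tz 0.04
-0.85 F [1.2 6.1 1.2] Tz -0.06
-1.14 F [2.8 6.4 1.5] Tz -0.19
-1.42 F [ 3.3  7.2 -0.1] Tz 0.22
F [ 4.2  7.8 -1. ] T [ 1.08 -0.49  0.27] open 0.0139
[1947, 1860]
knob [ 0.5657  0.148   0.0308 -1.3601] 0.904
knob [ 0.5708  0.147   0.044  -1.3313] 0.869
68.9417
```

View pics/knob.png

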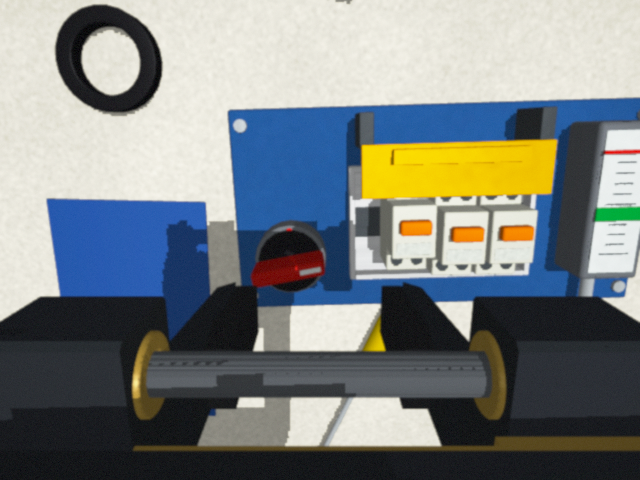

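The yellow bar (455,168) now covers the breakers' shoulders; knob has turned. Now the gauge.

```bash
cat >> h.py <<'E'
def gaugecols(cam,P,im,z=.0605,home=None):
    h=cv2.cvtColor(im,cv2.COLOR_RGB2HSV); S=h[...,1]>110
    u=np.array([proj(P,[*bed(x,y),z]) for x in(-.05,.10) for y in(-.165,-.125)]); H=cv2.fillConvexPoly(np.zeros((480,640),np.uint8),cv2.convexHull(u.astype(np.int32)),1)>0
    r=H&S&((h[...,0]<10)|(h[...,0]>170)); g=H&S&(h[...,0]>45)&(h[...,0]<85)
    o=[]
    for m in(r,g):
        v,uu=np.nonzero(m); p=onz(P,(np.median(uu),np.mean(v)),z)[:2]; o.append(rot2(-BY)@(p-BED)); 
    print(cam,'red',np.round(o[0],4),int(r.sum()),'green',np.round(o[1],4),int(g.sum()),'dx',round(o[0][0]-o[1][0],4)); return o
E
python3 - <<'E'
from h import *
for p in ([.70,-.14,.28],[.68,-.11,.28]):
    env.goto(p,down(-np.pi/2)); env.pause(.25); P=cam_pose('wrist'); gaugecols('wrist',P,save('wrist','gauge'))
    for n in('gauge_handle','gauge_pointer','gauge_mark'):
        print(n,[(np.round(rot2(-BY)@(onz(P,r['uv'],.066 if 'h' in n[6:] and n!='gauge_pointer' else .0605)[:2]-BED),4),round(r['score'],2)) for r in nets.spot_point('wrist',n)][:2])
gaugecols('top',cam_pose('top'),save('top','topg'))
gaugecols('scene',cam_pose('scene'),save('scene','sceneg'))
E
```

```text
wrist red [ 0.0656 -0.1428] 156 green [ 0.0127 -0.1439] 525 dx 0.0529
gauge_handle []
gauge_pointer [(array([ 0.0679, -0.1454]), 0.81)]
gauge_mark [(array([ 0.0135, -0.1465]), 0.8)]
wrist red [ 0.0657 -0.1444] 158 green [ 0.0126 -0.145 ] 549 dx 0.0531
gauge_handle []
gauge_pointer [(array([ 0.0642, -0.1445]), 0.94)]
gauge_mark [(array([ 0.0126, -0.1432]), 0.87)]
top red [nan nan] 0 green [nan nan] 0 dx nan
scene red [ 0.0616 -0.146 ] 22 green [ 0.0102 -0.1575] 11 dx 0.0513
  return _methods._mean(a, axis=axis, dtype=dtype,
  ret = ret.dtype.type(ret / rcount)
```

View pics/gauge.png

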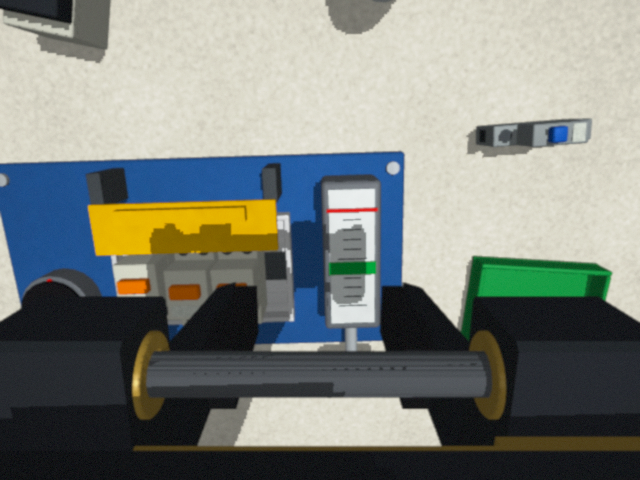

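Gauge: red pointer line at row 210, green band at row 267; required pull ≈ 53 mm.

```bash
python3 - <<'E'
from h import *
z=.066; hx,hy=-.0995,-.1445
env.command_gripper(.05)
p=[*bed(hx,hy),.2]; env.goto(p,best(p,BY)); env.movel([*bed(hx,hy),.11],v=.25); env.movel([*bed(hx,hy),z],v=.06)
env.command_gripper(0); env.pause(.2); s=status.sense(); print('grip',round(s['opening'],4),np.round(s['wrist_force'],1))
P=cam_pose('scene'); gaugecols('scene',P,save('scene','g0'))
env.movel([*bed(hx-.053,hy),z],v=.04); env.pause(.3)
s=status.sense(); print(np.round(rot2(-BY)@(s['position'][:2]-BED),4),'F',np.round(s['wrist_force'],1),round(s['opening'],4))
im=save('scene','g1'); gaugecols('scene',P,im)
u=proj(P,[*bed(.03,-.1445),.06]).astype(int)
cv2.imwrite('pics/g1c.png',cv2.resize(im[u[1]-45:u[1]+45,u[0]-60:u[0]+60,::-1],None,fx=6,fy=6,interpolation=cv2.INTER_CUBIC))
im=save('top','g1t');P=cam_pose('top');u=proj(P,[*bed(.03,-.1445),.06]).astype(int)
cv2.imwrite('pics/g1tc.png',cv2.resize(im[u[1]-40:u[1]+60,u[0]-50:u[0]+50,::-1],None,fx=6,fy=6,interpolation=cv2.INTER_CUBIC))
E
```

```text
grip 0.0118 [ 2.3  1.5 -0.8]
scene red [ 0.0606 -0.1454] 21 green [ 0.0097 -0.1445] 40 dx 0.0509
[-0.1517 -0.1447] F [ 9.1  0.7 -6.3] 0.0117
scene red [ 0.0081 -0.1477] 16 green [ 0.0116 -0.1461] 17 dx -0.0035
```

View pics/g1c.png

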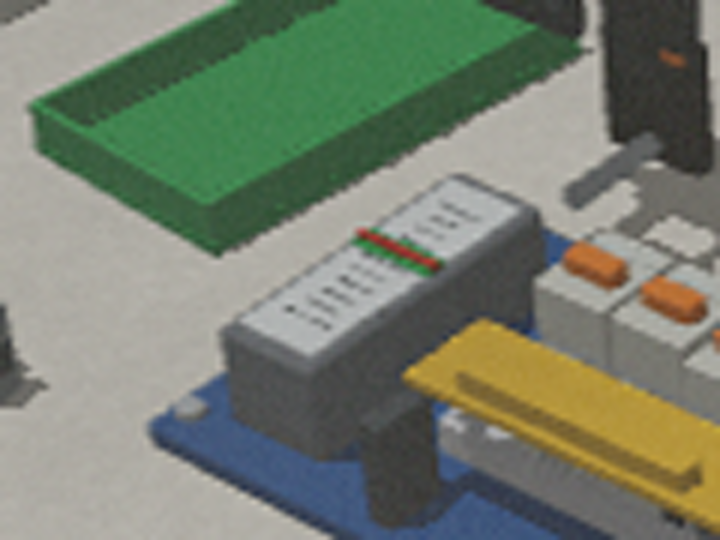

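The red pointer stands inside the green band (crop: 400,250). Hold, return, release, unlock.

```bash
python3 - <<'E'
from h import *
z=.066; hx,hy=-.0995,-.1445
env.pause(1.6)
env.movel([*bed(hx+.001,hy),z],v=.05); env.pause(.3)
env.command_gripper(.05); env.pause(.2)
env.movel([*bed(hx,hy),.12],v=.15); env.movel([*bed(hx,hy),.22],v=.3)
gaugecols('scene',cam_pose('scene'),save('scene','g2'))
a=.027+np.pi/2
turn(a-1.39,a+.02)
env.goto([.66,0.,.28],down(-np.pi/2)); env.pause(.25); P=cam_pose('wrist'); gaugecols('wrist',P,save('wrist','after'))
k=nets.outline_of('wrist','breaker1'); print([np.round(r['uv']).tolist() for r in k]); print(status.sense()['time_s'])
E
```

```text
scene red [ 0.0618 -0.1474] 23 green [ 0.0093 -0.1449] 41 dx 0.0526
grip 0.0138 [ 4.9  1.7 -3.4]
0.28 F [ 5.3  1.8 -2.4] Tz -0.15
0.56 F [ 5.   1.9 -2.7] Tz -0.02
0.85 F [ 4.4  1.5 -3.2] Tz 0.06
1.13 F [ 4.5 -0.2 -2.5] Tz 0.16
1.41 F [ 4.9  0.4 -3.1] Tz -0.2
F [ 5.4  1.2 -3.1] T [ 0.17 -0.81 -0.15] open 0.0135
wrist red [ 0.0659 -0.1446] 149 green [ 0.0128 -0.1448] 568 dx 0.0531
[[271.0, 250.0], [313.0, 256.0], [359.0, 254.0]]
94.075
```

View pics/after.png

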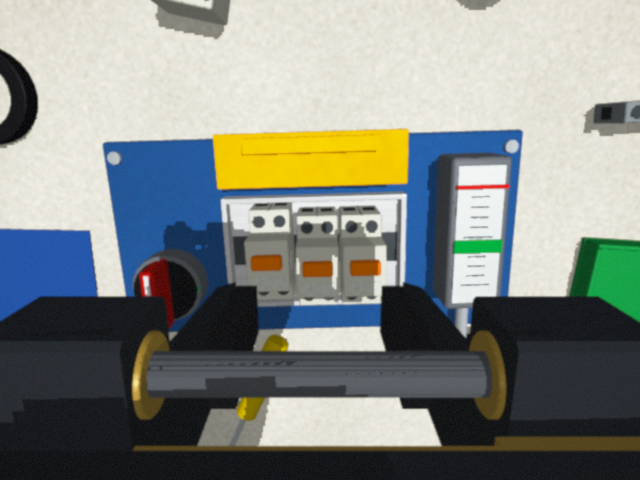

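Gauge is home (red at row 186), knob and bar unlocked, breakers at (271,250),(313,256),(359,254). Move them to the tray.

```bash
python3 - <<'E'
from h import *
for by,tx in ((-.039,.065),(0,0.),(.039,-.065)):
    seed=(*bed(0,by),BY-np.pi/2)
    r=find([[.65,bed(0,by)[1]-.01,.28],[.68,bed(0,by)[1]+.02,.28]],[seed],.014,free=True)[0]
    if r is None or r[1]<.9 : print('check'); break
    b=r[0]
    if not pick(b,.014): break
    place(tray(tx,0),.005,TY+np.pi/2)
env.goto([.58,-.33,.30],down(-np.pi/2)); env.pause(.2); save('wrist','tray'); im=save('top','top2')
s=[masks('wrist','breaker1') for _ in [0]][0]; print([np.round(r['uv']).tolist() for r in s],status.sense()['time_s'])
E
```

```text
2 [ 0.6046 -0.038   0.0079 -1.5397] 0.979
grip 0.0442 30.0
held 0.0443
down at -0.002
2 [ 0.6037  0.0018  0.0078 -1.5532] 0.977
grip 0.044 30.0
held 0.0447
down at -0.002
1 [ 0.6078  0.0438  0.004  -1.5378] 0.986
grip 0.0446 30.0
held 0.0444
down at -0.002
[[311.0, 328.0], [318.0, 279.0], [324.0, 210.0]] 136.0833
```

View pics/top2.png

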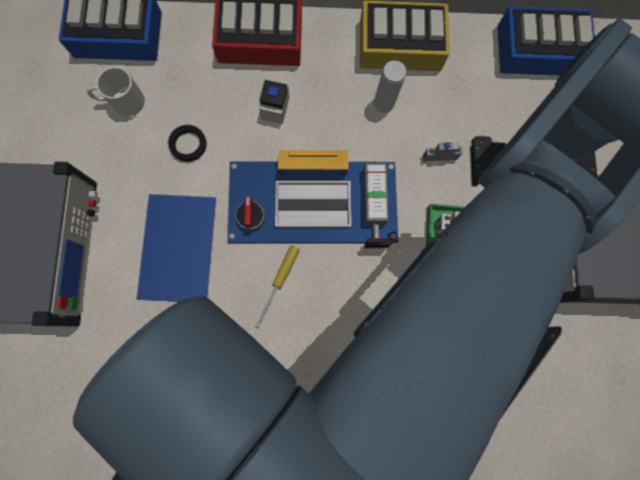

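View pics/tray.png

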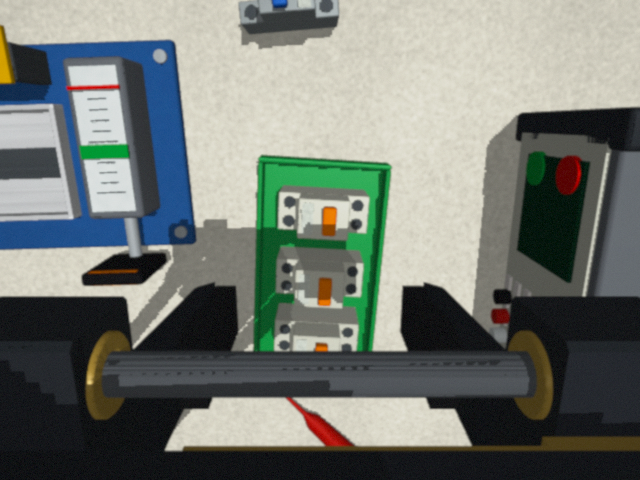

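All three lie flat and toggle-up in the tray (toggles at 329,220 / 325,290 / 321,348), the mat and bed are empty, the gauge and knob are home. One numeric check of the settled poses, then sign off.

```bash
python3 - <<'E'
from h import *
r=find([[.54,-.33,.30],[.57,-.36,.30]],[(*tray(x,0),TY) for x in(.065,0,-.065)],.005,free=True)
for b in r:
    if b: print(np.round(rot2(-TY)@(b[0][:2]-TRAY),4))
if all(b and b[1]>.9 for b in r):
    env.goto([.45,0,.35],down(-np.pi/2)); env.pause(.5)
    k=save('top','end'); print([np.round(x['uv']).tolist() for x in masks('top','breaker1')])
    print(status.sense()['time_s'],workorder.sign_off())
E
```

```text
2 [ 0.5617 -0.3334 -0.0014 -0.057 ] 0.974
2 [ 0.4945 -0.3294 -0.0035 -0.0581] 0.979
2 [ 0.4264 -0.326  -0.0075 -0.0553] 0.916
[ 0.0662 -0.0004]
[-0.0012 -0.0003]
[-0.0693 -0.0008]
[[457.0, 249.0], [460.0, 224.0], [458.0, 280.0]]
the job is handed in; nothing more can be done
139.3833 None
```

The job is done and handed in at 139 s: the three breakers were locked in the tester, the gauge was held in the green band for more than a second, gauge and knob were returned fully, and all three breakers lie flat and toggle-up in the green tray.

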